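# Hang the sighting target and show it to the weld camera by the mirror

## Task

Hang the loose sighting target (the foot plate with an eye and a ball-headed bar) by its eye on the pin of the post so that its foot plate sits down flat on the post's round seat, and let go of it. Then grip the handle on top of the sprung mirror and turn it until the camera on the same rig sees the target's white ball in the middle of its view by reflection, and finish while still holding the mirror steady at that angle: it springs back if released. Leave the hammer, the tube offcut and the grinding disc where they lie.

Things in the scene. Friction and masses are not known exactly. Their poses are not given: they have to be found in the camera images.
- target: Loose sighting target, 0.2 to 0.4 kg, upright on the table. Steel foot plate 108 x 44 x 8 mm with a round eye, a 20 mm through hole; near one end an aluminium bar 20 x 20 mm (top 58 mm above the underside) with a white 22 mm ball on it (top 75 mm). Origin: eye's centre at the underside; x along the foot towards the bar (bar axis at x = 45 mm; foot x = -50 to 58 mm), z up. Grip the bar from above.
- ball (a point): Centre of the white ball: 45 mm along the target's x and 64 mm above the underside of the target's foot. 119 mm above the table when hung.
- post: Fixed steel post on the table with a base 70 x 70 x 12 mm, a round seat of 64 mm diameter whose top is 55 mm above the table, and a pin of 14 mm diameter that stands 31 mm above the seat (top at 86 mm, its last 7 mm tapered). Origin: on the post's axis at table height; z up. The target may be hung in any direction about the pin.
- seat (a point): Centre of the seat's upper face, on the pin's axis, 55 mm above the table.
- rig: Fixed base plate 350 x 70 x 10 mm, with the mirror on a pillar near one end and the camera at the other. Origin: under the mirror's turning axis, at table height. x along the plate to the camera, z up. Camera housing 70 x 48 x 48 mm, x = 220 to 290 mm, top 138 mm above the table.
- lens (a point): Centre of the camera's lens, 197.5 mm along the rig's x from the mirror's axis, 115 mm above the table. The camera looks along the rig's -x straight at the mirror.
- mirror_axis (a point): Point on the mirror's vertical turning axis, in the mirror's reflecting face, at lens height (115 mm above the table). The camera's line of sight meets the mirror here.
- mirror (a joint): Mirror angle q about its vertical axis, rad, 0 to 1.4, growing clockwise seen from above. At 0 (rest) the face looks straight at the lens. Turning by q turns the reflected line of sight by 2q: the ball is in mid-view when 2q is the clockwise angle from the direction axis-to-lens to the direction axis-to-ball. A spring of 0.09 N m per rad turns it back to 0.
- mirror_grip (a point): Grip point of the mirror's handle, on the turning axis, 188 mm above the table; turns with the mirror (x = normal of its face, y along the handle, z up). Handle: upright plate 10 mm thick (x), 36 mm wide (y), from 161 to 209 mm above the table, on top of the upright mirror plate (96 mm wide, 7 mm thick, 73 to 161 mm above the table).
- sight_line (a point): The camera's line of sight after the mirror: origin at the mirror axis at lens height, x axis along the reflected line, z up.
- hammer: Bystander: a loose hammer lying on the table, about 240 mm long. Leave it alone.
- offcut: Bystander: a loose offcut of square steel tube, 110 x 40 x 40 mm. Origin: centre of its underside. Leave it alone.
- disc: Bystander: a loose black grinding disc, 115 mm diameter, 6 mm thick, lying flat. Leave it alone.

How it is judged:
On the way:
1. the target hangs by its eye on the pin, its foot flat on the seat, let go (horizontal distance between target and seat below 0.007 m and z of target in the frame of seat between -0.004 and 0.004 m and angle between target's own z axis and vertical below 0.08 rad and contact force between the fingers and target below 0.1 N), for 0.2 s.
At the end, for the whole second after the job is handed in: The target sits on the post untouched: eye within 7 mm of the pin's axis, foot within 4 mm of the seat and 0.08 rad of level. The reflected line of sight passes within 20 mm of the ball's centre sideways; the mirror is still and the fingers hold it with over 0.5 N (all of step 1 and contact force between the arm and target below 0.1 N and x of ball in the frame of sight_line above 0.05 m and y of ball in the frame of sight_line between -0.02 and 0.02 m and velocity of joint mirror between -0.1 and 0.1 rad/s and contact force between the fingers and rig above 0.5 N); the arm keeps its last pose, push and grip.
It fails at once if a bystander is moved more than 30 mm (distance of any of hammer, offcut, disc from where it was at the start of the episode above 0.03 m).
It also fails if it takes over 50 s, if anything falls off the work surface, if the arm or the gripper's body presses on something with over 40 N, if the wrist force passes 120 N, or if a joint passes its speed limit or range.

## Robot

A 6-joint arm with a two-finger parallel gripper is mounted at the origin on the work surface. World frame = base frame: x ahead of the robot, y to its left, z up, the work surface at z = 0. Lengths are in m, angles in rad, forces in N, time in s.
With the tool pointing down it reaches from about 0.375 to 0.975 m from the base axis. Payload 3.8 kg.
Tool frame: the origin (TCP) lies at the very end of the fingers, on their centre line; the grasp point (between the pads) lies 19 mm behind it; z points along the fingers, y is the line along which they close (so a half turn about z gives the same grasp; the last joint's range is limited). The gripper opens to 88 mm and grips with 3 to 60 N. Pads are 18 mm wide; open, the fingers measure 123 mm over their backs; the gripper's body (75 mm by 187 mm) begins 45 mm behind the grasp point.
Start: joints at [-1.174, 0.264, 1.604, -0, 1.274, -0.037], TCP at [0.284, -0.612, 0.239] pointing down, gripper open.
Joint ranges: [-2.63, 2.63], [-0.94, 2.18], [0.31, 2.57], [-1.31, 4.45], [0, 2.66], [-2.55, 2.55]. Speed limits (rad/s): [2.57, 2.57, 3.14, 3.14, 3.14, 3.14].

## Interface

Orientations are given as a unit quaternion [w, x, y, z].
In Python, from plant import get_state, camera, sign_off gives the robot as it stands.
- The arm moves only by the tool drive_tool, never from a script. Its argument "targets" is one flat list of numbers, 7 for each row, row after row: the turn, a rotation vector about the tool's x, y, z in rad, then the shift along the tool's x, y, z in m, then the closure in counts, from 0 (fully open) to 255 (shut). In form: [rx, ry, rz, dx, dy, dz, jaw, rx, ry, rz, dx, dy, dz, jaw, ...]. A call has 1 to 20 rows; each row is the pose to reach, as a shift and turn from the pose commanded when the call began, along the tool's axes at that moment; what a row does not reach only later rows make up. A row lasts 1/10 s, in which the tool goes at most 50 mm and 8.59 degrees, less where a joint would pass 70% of its speed; a pose out of reach is approached as far as the arm can. A call with a gripper value outside its range is refused whole. The fingers move at their own pace and stop on an object; "newtons" is the grip in N (left out, the last holds). Time passes only in rows, so rows that repeat a pose let the fingers close. It gives the time, the measured TCP pose, the force, the opening and the grip force at its end, in the units of the state.
- get_state(): the state, without advancing time (a new reading comes with each control period).
- camera(name): name is "scene" or "top"; returns a dict with "color" (400x640x3 uint8, blue, green, red), "z_map" (400x640 float32, m along the optical axis (not along the pixel's ray), 0 where there is no reading), "fov_y" (degrees; the focal length in pixels is half the picture's height over the tangent of half this angle, whatever the lens; pixels are square), "cx", "cy" (the principal point, pixels), "k1" (the pictures are not rectified: a ray, as slopes to the right and down, at radius r is drawn at 1 + k1 r^2 times it, then the intrinsics apply), "origin" and "attitude" of the camera in the world. Camera axes: x right, y up, looking along -z (the intrinsics and any distortion apply to the point x, -y, -z); pixel columns grow to the right and rows downward; lengths in m; the calibration is good to about 2 mm. A picture is of the moment at which its call begins.
- sign_off(): hands the job in; it is judged then, once.
The state is a dict: "t": time; "joint_positions": joint angles; "joint_velocities": joint speeds; "effort": joint torques, N m; "eef_pos": TCP position; "tcp_rot": TCP orientation; "wrist_force": force on the tool from outside, world axes, zero at the start; "wrist_torque": the same for the moment, N m; "gripper_width": finger opening in m; "gripper_force": force on a finger pad.
Only numpy, scipy, OpenCV 4.12 (cv2) and the standard library are available. Lean on these libraries where they do the work, as an engineer would, in place of code of your own. Each camera call takes 0.05 s, during which the arm holds its last target. There are 200 camera calls.

## Working session

There is one attempt and no reset: what is moved stays moved. The work goes in short steps, Python scripts to look and compute and a tool call to move; the robot and the scene stay as the last step left them, time stands still between calls to the robot, and variables do not carry over. Pictures are saved under pics/ and viewed, at most 10 in all, crops included, and the job is handed in when it is done.

Besides the shell and the picture viewer there is one more tool, called after "Call:" by a JSON object that holds its "name" and its "arguments". drive_tool: Moves the arm, as the interface text tells. Its arguments: {"type":"object","properties":{"targets":{"type":"array","items":{"type":"number"}},"newtons":{"type":"number"}},"required":["targets"]}

```bash
mkdir -p pics; cat > h.py <<'E'
import numpy as np, cv2
from scipy.spatial.transform import Rotation as R
from plant import get_state, camera
def Rm(att):
    a=np.array(att,float)
    return a if a.shape==(3,3) else R.from_quat(a.ravel()[[1,2,3,0]]).as_matrix()
def K(c):
    f=200/np.tan(np.radians(c["fov_y"])/2); return f
def rays(c,uv):
    f=K(c); uv=np.atleast_2d(np.array(uv,float))
    d=(uv-[c["cx"],c["cy"]])/f; u=d.copy()
    for _ in range(20): u=d/(1+c["k1"]*(u**2).sum(1,keepdims=True))
    return u
def plane(c,uv,z):
    u=rays(c,uv); d=np.c_[u[:,0],-u[:,1],-np.ones(len(u))]@Rm(c["attitude"]).T
    o=np.array(c["origin"]); return o+d*((z-o[2])/d[:,2])[:,None]
def cloud(c):
    v,u=np.mgrid[0:400,0:640]; r=rays(c,np.c_[u.ravel(),v.ravel()]); z=c["z_map"].ravel()
    P=np.c_[r[:,0]*z,-r[:,1]*z,-z]@Rm(c["attitude"]).T+np.array(c["origin"])
    P[z<=0]=np.nan; return P.reshape(400,640,3)
E
python3 - <<'E'
from h import *
for n in("scene","top"):
    c=camera(n); cv2.imwrite(f"pics/{n}0.png",c["color"]); np.save(n+"0.npy",c,allow_pickle=True)
    print(n,c["fov_y"],c["cx"],c["cy"],c["k1"],c["origin"],c["attitude"],(c["z_map"]>0).mean())
s=get_state();print(s)
E
```

```text
scene 43.09027018174458 314.0287985114604 201.22711621890429 -0.15045350341331226 [ 1.12173458 -1.06639999  1.09884891] [0.86702325 0.43178355 0.10555535 0.22514823] 0.984890625
top 57.27093237488503 323.2861723056002 197.58640228465384 -0.054034202137819 [0.4474777  0.02945732 1.20015525] [-0.70473177 -0.01974899  0.02205253  0.70885598] 0.9960625
{'t': 0.1, 'joint_positions': array([-1.17390965e+00,  2.64706820e-01,  1.60523100e+00,  2.88308345e-06,
        1.27371074e+00, -3.69168519e-02]), 'joint_velocities': array([-0.00091866, -0.00100006, -0.00209465, -0.00133369,  0.00051568,
        0.00177604]), 'effort': array([ 1.48126428e-04, -5.03621864e+01, -3.58069968e+01,  7.30890571e-02,
        2.32724118e-02, -5.90560808e-05]), 'eef_pos': array([ 0.28345892, -0.61188743,  0.23749644]), 'tcp_rot': array([-1.01159508e-03,  9.76568467e-01,  2.15204491e-01, -1.82663126e-04]), 'wrist_force': array([ 0.32070404,  1.38623027, -0.58930142]), 'wrist_torque': array([ 0.01397485, -0.0671621 , -0.01300734]), 'gripper_force': 0.0, 'gripper_width': 0.08819795993968359}
```

View pics/scene0.png

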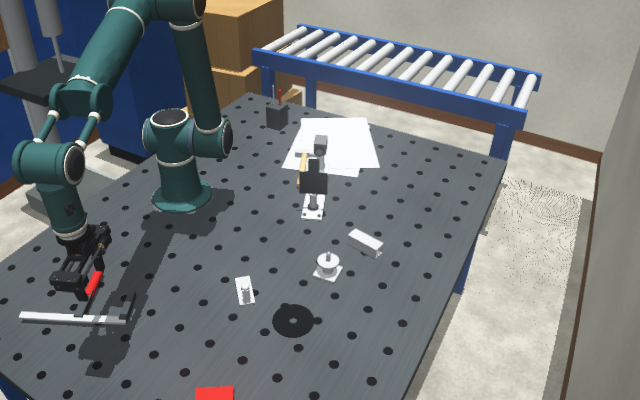

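View pics/top0.png

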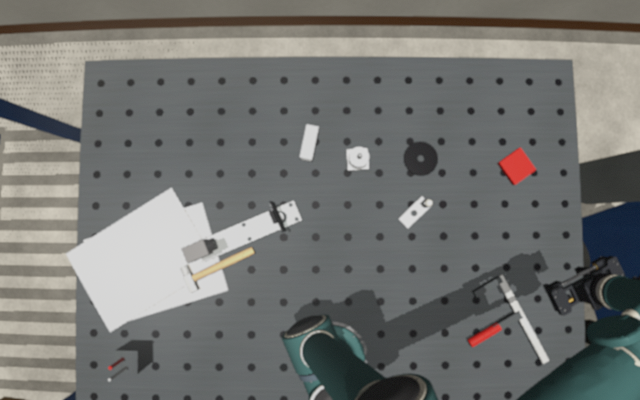

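The scene view shows the target (245,290), post (327,266), mirror (313,178), offcut (365,242) and disc (293,320). In the top view the target is at (416,212), the post at (357,157), the mirror at (280,214), the rig camera at (203,247) and the hammer beside the rig at (222,265).

```bash
python3 - <<'E'
from h import *
c=np.load("top0.npy",allow_pickle=True).item(); P=cloud(c); g=cv2.cvtColor(c["color"],cv2.COLOR_BGR2GRAY)
print("table z",np.nanmedian(P[280:300,400:430,2]))
def box(n,u0,u1,v0,v1,z0,z1,zp=None,gmin=0):
    q=P[v0:v1,u0:u1]; m=(q[...,2]>z0)&(q[...,2]<z1)&(g[v0:v1,u0:u1]>=gmin); 
    v,u=np.nonzero(m); 
    if len(v)<4: print(n,"few",len(v)); return
    uv=np.c_[u+u0,v+v0].astype(np.float32)
    W=q[m] if zp is None else plane(c,uv,zp)
    r=cv2.minAreaRect((W[:,:2]*1000).astype(np.float32))
    print(n,len(v),"mean",W.mean(0).round(4),"zmed",np.median(q[m][:,2]).round(4),"rect",np.round(r[0],1),np.round(r[1],1),round(r[2],1))
box("foot",390,440,190,235,.003,.02,.008,150)
box("tbar",390,440,190,235,.04,.09)
box("ball",390,440,190,235,.066,.09)
box("seat",335,380,135,180,.045,.065)
box("pbase",335,380,135,180,.005,.02,.012)
box("pin",335,380,135,180,.075,.095)
box("handle",262,305,195,240,.185,.23)
box("mirror",262,305,195,240,.10,.23)
box("camtop",180,232,230,262,.125,.15)
box("rigplate",190,305,198,262,.004,.02,.010,150)
box("offcut",295,325,118,168,.03,.05)
box("disc",395,445,135,180,.003,.012)
c2=np.load("scene0.npy",allow_pickle=True).item(); P2=cloud(c2)
def box2(n,u0,u1,v0,v1,z0,z1):
    q=P2[v0:v1,u0:u1]; m=(q[...,2]>z0)&(q[...,2]<z1); W=q[m]
    if len(W)<4: print(n,len(W));return
    r=cv2.minAreaRect((W[:,:2]*1000).astype(np.float32)); print("S",n,len(W),W.mean(0).round(4),np.round(r[0],1),np.round(r[1],1),round(r[2],1))
box2("tbar",225,265,265,310,.03,.09);box2("ball",225,265,265,310,.062,.09);box2("foot",225,265,265,310,.004,.02)
box2("pin",305,350,245,290,.065,.1);box2("seat",305,350,245,290,.045,.06)
box2("handle",295,335,150,215,.175,.24);box2("camtop",305,340,130,165,.125,.15);
def crop(c,u0,v0,w,h,k): return cv2.resize(c["color"][v0:v0+h,u0:u0+w],None,fx=k,fy=k,interpolation=cv2.INTER_CUBIC)
cv2.imwrite("pics/crop.png",np.vstack([crop(c,180,120,260,150,3)[:450,:780]]))
E
```

```text
table z -0.00028022384397941025
foot 360 mean [ 0.4665 -0.2671  0.008 ] zmed 0.0076 rect [ 473.8 -277.6] [ 46.8 120.1] 42.5
tbar 55 mean [ 0.497  -0.2978  0.0652] zmed 0.0692 rect [ 497.2 -300. ] [19.5 19. ] 42.5
ball 34 mean [ 0.4975 -0.3001  0.0719] zmed 0.0713 rect [ 496.8 -300.9] [17.7 18.2] 43.8
seat 304 mean [ 0.6444 -0.0868  0.0552] zmed 0.0552 rect [644.9 -86.5] [60.7 61.5] 89.6
pbase 173 mean [ 0.6354 -0.0778  0.012 ] zmed 0.0113 rect [642.9 -82. ] [126.  143.5] 83.4
pin 16 mean [ 0.6444 -0.0867  0.0831] zmed 0.0837 rect [644.6 -86.8] [12.7  9.8] 7.1
handle 66 mean [0.4558 0.1631 0.2057] zmed 0.2084 rect [455.6 164.2] [35.6 10.4] 21.8
mirror 209 mean [0.4568 0.16   0.1655] zmed 0.1605 rect [456. 163.] [94.8 13. ] 22.7
camtop 479 mean [0.3601 0.3915 0.1369] zmed 0.1376 rect [360.3 390.2] [48.2 92.4] 23.2
rigplate 1929 mean [0.4136 0.2713 0.01  ] zmed 0.01 rect [409.7 279. ] [190.4 363.1] 0.9
offcut 431 mean [0.6967 0.0704 0.04  ] zmed 0.0401 rect [697.2  70.3] [ 40.1 111.4] 78.1
disc 881 mean [ 0.6484 -0.2955  0.0059] zmed 0.0057 rect [ 651.6 -294.6] [166.2 147.6] 89.7
S tbar 111 [ 0.5021 -0.31    0.0567] [ 500.1 -307.6] [20.8 20.7] 51.7
S ball 46 [ 0.5002 -0.308   0.0708] [ 500.9 -306.9] [20.9 16.6] 65.1
S foot 467 [ 0.4647 -0.2642  0.0079] [ 456.9 -260.6] [120.2 182.5] 33.1
S pin 24 [ 0.647  -0.0924  0.0785] [647.3 -91.2] [ 8.8 11.9] 27.1
S seat 250 [ 0.6472 -0.0941  0.0541] [646.  -89.8] [59.5 65.4] 28.5
S handle 112 [0.4595 0.1603 0.1946] [459.1 160.1] [33.7 16.6] 24.3
S camtop 176 [0.3653 0.3824 0.1358] [363.8 386.4] [48.3 97.4] 26.8
```

View pics/crop.png

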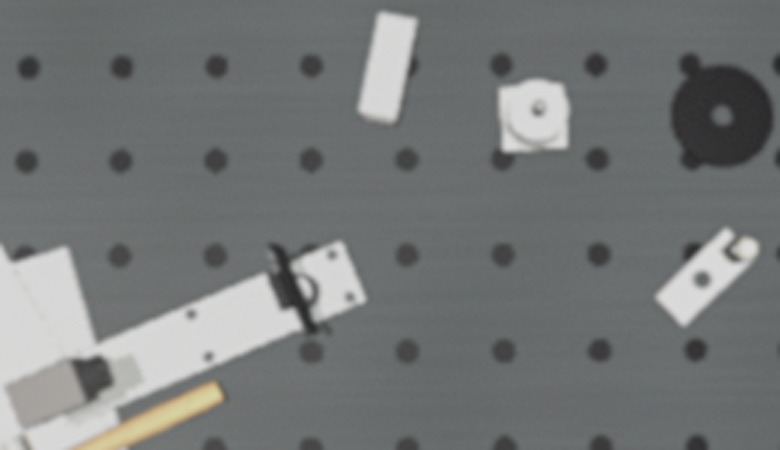

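The crop shows the bar and ball at about (742,248), the eye at (703,279), the pin at (538,108) and the mirror at rest at (295,290). The measured sizes and heights agree with the given ones. The post lies near the end of the mirror's range, so I'll work out a hang direction that keeps q below 1.4.

```bash
cat >> h.py <<'E'
def goal(pos,ydeg,s=None):
    "row: turn and shift in tool axes to a tool-down pose with tool y at ydeg"
    s=s or get_state(); q=np.array(s["tcp_rot"]); A=R.from_quat(q[[1,2,3,0]])
    a=np.radians(ydeg); y=np.array([np.cos(a),np.sin(a),0]); z=np.array([0,0,-1.]); x=np.cross(y,z)
    B=R.from_matrix(np.c_[x,y,z])
    d=A.inv().apply(np.array(pos)-s["eef_pos"]); r=(A.inv()*B).as_rotvec()
    print("row",r.round(4),d.round(4)); return r,d
E
python3 - <<'E'
from h import *
goal((.498,-.302,.13),-137)
ax=np.array([.457,.1628]); post=np.array([.6455,-.088])
for h in (10,20,30,40,50):
    b=post+.045*np.array([np.cos(np.radians(h)),np.sin(np.radians(h))])-ax
    print(h,b+ax,np.radians(113.1-np.degrees(np.arctan2(b[1],b[0])))/2)
E
```

```text
row [-1.8000e-03  1.2000e-03  1.2541e+00] [ 0.3249 -0.1908  0.1079]
10 [ 0.68981635 -0.08018583] 1.3903678182554913
20 [ 0.68778617 -0.07260909] 1.3846407542705241
30 [ 0.68447114 -0.0655    ] 1.3805920632960655
40 [ 0.679972   -0.05907456] 1.3784492695512194
50 [ 0.67442544 -0.053528  ] 1.3784177231831787
```

Call:
{"name": "drive_tool", "arguments": {"targets": [0, 0, 0.3, 0.08, -0.05, 0.02, 0, 0, 0, 0.6, 0.16, -0.1, 0.05, 0, -0.0018, 0.0012, 1.254, 0.325, -0.191, 0.108, 0, -0.0018, 0.0012, 1.254, 0.325, -0.191, 0.108, 0, -0.0018, 0.0012, 1.254, 0.325, -0.191, 0.108, 0, -0.0018, 0.0012, 1.254, 0.325, -0.191, 0.108, 0, -0.0018, 0.0012, 1.254, 0.325, -0.191, 0.108, 0, -0.0018, 0.0012, 1.254, 0.325, -0.191, 0.108, 0, -0.0018, 0.0012, 1.254, 0.325, -0.191, 0.108, 0, -0.0018, 0.0012, 1.254, 0.325, -0.191, 0.108, 0, -0.0018, 0.0012, 1.254, 0.325, -0.191, 0.108, 0, -0.0018, 0.0012, 1.254, 0.325, -0.191, 0.108, 0, -0.0018, 0.0012, 1.254, 0.325, -0.191, 0.108, 0], "newtons": 25}}

```text
t: 1.4
eef_pos: [0.498, -0.3037, 0.1311]
tcp_rot: [0.001, 0.917, -0.399, 0.001]
wrist_force: [-0.1, -0.2, 0.9]
gripper_width: 0.088
gripper_force: 0.0
```

```bash
python3 - <<'E'
from h import *
c=camera("scene"); g=c["color"]
t=camera("top")["color"]
a=cv2.resize(g[230:330,180:310],None,fx=3,fy=3,interpolation=2); b=cv2.resize(t[165:265,355:485],None,fx=3,fy=3,interpolation=2)
cv2.imwrite("pics/pre.png",np.hstack([a,b]))
goal((.498,-.302,.018),-137)
E
```

```text
row [ 0.0006 -0.0025 -0.0008] [-0.0014 -0.0011  0.1131]
```

View pics/pre.png

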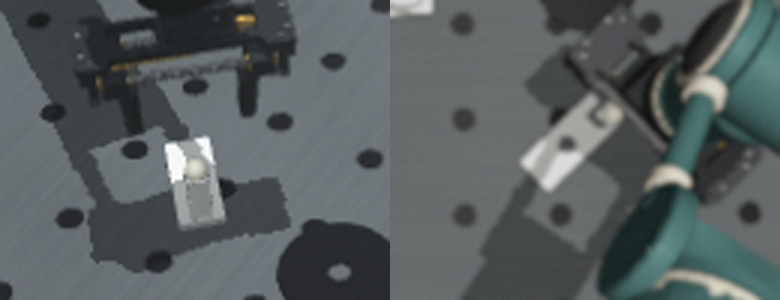

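The left half (scene view) shows the open fingers straddling the ball at (195,168). The right half (top view) shows the foot along the expected direction with the eye at (567,143). The approach is aligned, so I'll go down and grip.

Call:
{"name": "drive_tool", "arguments": {"targets": [0, 0, 0, -0.001, -0.001, 0.04, 0, 0, 0, 0, -0.001, -0.001, 0.08, 0, 0, 0, 0, -0.001, -0.001, 0.1, 0, 0, 0, 0, -0.001, -0.001, 0.113, 0, 0, 0, 0, -0.001, -0.001, 0.113, 0, 0, 0, 0, -0.001, -0.001, 0.113, 200, 0, 0, 0, -0.001, -0.001, 0.113, 255, 0, 0, 0, -0.001, -0.001, 0.113, 255, 0, 0, 0, -0.001, -0.001, 0.113, 255, 0, 0, 0, -0.001, -0.001, 0.113, 255, 0, 0, 0, -0.001, -0.001, 0.113, 255, 0, 0, 0, -0.001, -0.001, 0.113, 255, 0, 0, 0, -0.001, -0.001, 0.113, 255], "newtons": 30}}

```text
t: 2.8
eef_pos: [0.4984, -0.3014, 0.0177]
tcp_rot: [0.001, 0.917, -0.399, 0.001]
wrist_force: [-1.4, -1.5, 1.0]
gripper_width: 0.0264
gripper_force: 0.7
```

Call:
{"name": "drive_tool", "arguments": {"targets": [0, 0, 0, 0, 0, 0, 255, 0, 0, 0, 0, 0, 0, 255, 0, 0, 0, 0, 0, 0, 255, 0, 0, 0, 0, 0, 0, 255, 0, 0, 0, 0, 0, 0, 255]}}

```text
t: 3.3
eef_pos: [0.4984, -0.3014, 0.0176]
tcp_rot: [0.001, 0.917, -0.399, 0.001]
wrist_force: [-0.0, -1.1, -0.9]
gripper_width: 0.0195
gripper_force: 29.8
```

Call:
{"name": "drive_tool", "arguments": {"targets": [0, 0, 0, 0, 0, -0.03, 255, 0, 0, 0, 0, 0, -0.06, 255, 0, 0, 0, 0, 0, -0.09, 255, 0, 0, 0, 0, 0, -0.12, 255, 0, 0, 0, 0, 0, -0.12, 255]}}

```text
t: 3.8
eef_pos: [0.5012, -0.3028, 0.1421]
tcp_rot: [0.001, 0.917, -0.399, 0.005]
wrist_force: [0.6, -0.5, -2.5]
gripper_width: 0.02
gripper_force: 29.8
```

```bash
python3 - <<'E'
from h import *
s=get_state(); print(s["gripper_width"],s["gripper_force"])
goal((.6773,-.0562,.135),-45)
E
```

```text
0.020016661482177067 29.827648749015907
row [ 0.007  -0.0092 -1.6055] [-0.0603 -0.2969  0.007 ]
```

Call:
{"name": "drive_tool", "arguments": {"targets": [0, 0, -0.15, -0.006, -0.03, 0.005, 255, 0, 0, -0.3, -0.012, -0.06, 0.005, 255, 0, 0, -0.45, -0.018, -0.09, 0.005, 255, 0, 0, -0.6, -0.024, -0.12, 0.005, 255, 0, 0, -0.75, -0.03, -0.15, 0.005, 255, 0, 0, -0.9, -0.036, -0.18, 0.005, 255, 0, 0, -1.05, -0.042, -0.21, 0.005, 255, 0, 0, -1.2, -0.048, -0.24, 0.005, 255, 0, 0, -1.35, -0.054, -0.27, 0.005, 255, 0, 0, -1.5, -0.058, -0.29, 0.005, 255, 0, 0, -1.605, -0.06, -0.297, 0.005, 255, 0, 0, -1.605, -0.06, -0.297, 0.005, 255, 0, 0, -1.605, -0.06, -0.297, 0.005, 255, 0, 0, -1.605, -0.06, -0.297, 0.005, 255, 0, 0, -1.605, -0.06, -0.297, 0.005, 255]}}

```text
t: 5.3
eef_pos: [0.6741, -0.0554, 0.1319]
tcp_rot: [0.001, 0.924, 0.381, -0.0]
wrist_force: [0.5, 0.4, -3.6]
gripper_width: 0.02
gripper_force: 29.8
```

```bash
python3 - <<'E'
from h import *
c=camera("scene"); np.save("s1.npy",c,allow_pickle=True); g=c["color"]
ct=camera("top"); np.save("t1.npy",ct,allow_pickle=True); t=ct["color"]
a=cv2.resize(g[200:300,270:370],None,fx=4,fy=4,interpolation=2); b=cv2.resize(t[105:205,305:405],None,fx=4,fy=4,interpolation=2)
cv2.imwrite("pics/hov.png",np.hstack([a,b]))
goal((.6773,-.0562,.135),-45)
E
```

```text
row [ 0.0019  0.0008 -0.0021] [ 0.0014  0.0027 -0.0026]
```

View pics/hov.png

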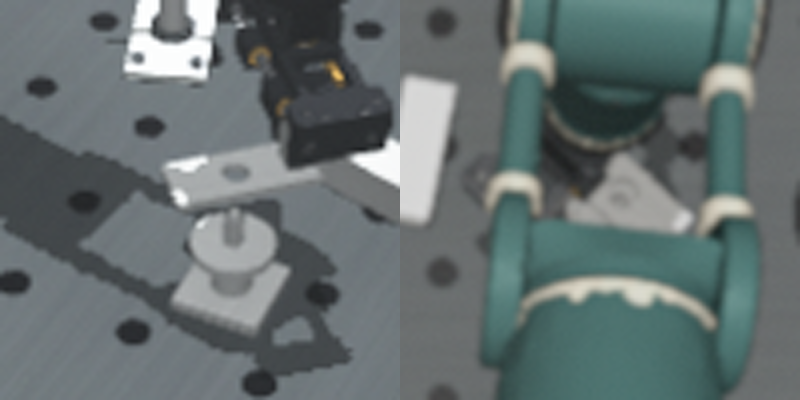

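The left half (scene view) shows the eye at (235,172) just above the pin, whose top is at (233,210). The right half (top view) shows the eye through the wrist at (622,195). I'll measure the eye against the pin in both views.

```bash
python3 - <<'E'
from h import *
s=get_state(); print(s["eef_pos"]); zt=s["eef_pos"][2]-.0177+.008
def dark(c,u0,v0,n,k=8,name=""):
    g=cv2.cvtColor(c["color"],6)[v0-n:v0+n+1,u0-n:u0+n+1]
    G=cv2.resize(g,None,fx=k,fy=k,interpolation=cv2.INTER_CUBIC)
    th,m=cv2.threshold(G,0,255,cv2.THRESH_BINARY_INV+cv2.THRESH_OTSU)
    cs,_=cv2.findContours(m,cv2.RETR_LIST,cv2.CHAIN_APPROX_NONE)
    ctr=np.array([G.shape[1]/2,G.shape[0]/2])
    for q in cs:
        if cv2.contourArea(q)<k*k*4: continue
        (x,y),ax,an=cv2.fitEllipse(q); p=(np.array([x,y])+.5)/k-.5+[u0-n,v0-n]
        print(name,"th",th,p.round(2),(np.array(ax)/k).round(2),round(an),plane(c,p,zt)[0].round(4))
S=np.load("s1.npy",allow_pickle=True).item();T=np.load("t1.npy",allow_pickle=True).item()
dark(S,328,242,6,8,"S eye"); dark(T,360,153,6,8,"T eye")
# seat ring (bright disc) by depth in both first pictures
for n,(a,b) in dict(scene0=(327,262),top0=(358,157)).items():
    c=np.load(n+".npy",allow_pickle=True).item(); P=cloud(c)
    m=np.zeros((400,640),np.uint8); z=P[b-25:b+25,a-25:a+25,2]; m[b-25:b+25,a-25:a+25]=(z>.048)&(z<.1)
    v,u=np.nonzero(m); k=(P[v,u,2]<.0615); W=plane(c,np.c_[u,v][k],.055)
    h=cv2.convexHull((W[:,:2]*1000).astype(np.float32)); print(n,"seat",cv2.minEnclosingCircle(h),cv2.fitEllipse(h))
    k=(P[v,u,2]>.075); W=plane(c,np.c_[u,v][k],.083); print("pin",W.mean(0).round(4),k.sum())
E
```

```text
[ 0.67437952 -0.05530573  0.13234871]
S eye th 148.0 [332.8  247.84] [1.27 7.76] 85 [ 0.6646 -0.1005  0.1226]
S eye th 148.0 [328.52 242.76] [4.41 7.3 ] 94 [ 0.644  -0.0873  0.1226]
S eye th 148.0 [324.39 236.79] [ 2.49 17.42] 84 [ 0.6215 -0.0702  0.1226]
T eye th 118.0 [354.75 148.66] [2.86 5.64] 10 [ 0.6565 -0.0687  0.1226]
scene0 seat ((647.2084350585938, -91.57354736328125), 34.943172454833984) ((646.7105102539062, -92.73771667480469), (60.14628601074219, 69.63516235351562), 31.199926376342773)
pin [ 0.6469 -0.0917  0.083 ] 16
top0 seat ((644.7276611328125, -86.96536254882812), 32.079627990722656) ((644.978515625, -87.27299499511719), (62.752803802490234, 63.019657135009766), 49.08446502685547)
pin [ 0.6444 -0.0867  0.083 ] 16
```

Call:
{"name": "drive_tool", "arguments": {"targets": [0.001, 0.001, 0, 0, 0.003, 0.008, 255, 0.002, 0.001, 0, 0, 0.003, 0.016, 255, 0.002, 0.001, 0, 0, 0.003, 0.024, 255, 0.002, 0.001, 0, 0, 0.003, 0.026, 255, 0.002, 0.001, 0, 0, 0.003, 0.026, 255, 0.002, 0.001, 0, 0, 0.003, 0.026, 255]}}

```text
t: 6.0
eef_pos: [0.6768, -0.0568, 0.1063]
tcp_rot: [-0.0, 0.924, 0.382, 0.0]
wrist_force: [-0.0, 0.1, -3.6]
gripper_width: 0.0201
gripper_force: 29.8
```

```bash
python3 - <<'E'
from h import *
c=camera("scene"); np.save("s2.npy",c,allow_pickle=True); g=c["color"]
ct=camera("top"); np.save("t2.npy",ct,allow_pickle=True); t=ct["color"]
a=cv2.resize(g[220:280,295:355],None,fx=6.5,fy=6.5,interpolation=2); b=cv2.resize(t[125:185,330:390],None,fx=6.5,fy=6.5,interpolation=2)
cv2.imwrite("pics/hov2.png",np.hstack([a,b])); print(get_state()["wrist_force"])
E
```

```text
[-0.1000955   0.69473543 -3.59353402]
```

View pics/hov2.png

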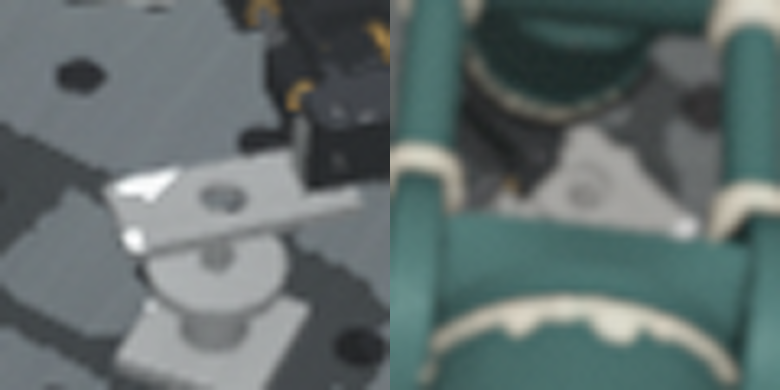

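The left half (scene view) shows the eye at about (223,197) and the pin stem below it at about (217,258). The right half (top view) shows the eye at about (590,188) with the pin inside it. I'll take the residual from numbers before lowering.

```bash
python3 - <<'E'
from h import *
S=np.load("s2.npy",allow_pickle=True).item();T=np.load("t2.npy",allow_pickle=True).item()
S0=np.load("scene0.npy",allow_pickle=True).item(); T0=np.load("top0.npy",allow_pickle=True).item()
zt=get_state()["eef_pos"][2]-.0177+.008
g=cv2.cvtColor(S["color"],6); print("S eye\n",g[245:256,322:337]); 
print("S stem row now\n",g[256:262,320:336]); g0=cv2.cvtColor(S0["color"],6); print("S0 pin\n",g0[250:264,320:336])
gt=cv2.cvtColor(T["color"],6); print("T eye\n",gt[148:160,353:369])
print("T0 pin\n",cv2.cvtColor(T0["color"],6)[150:163,350:366])
def proj(c,X):
    d=(np.array(X)-c["origin"])@Rm(c["attitude"]); u=np.array([d[0],-d[1]])/-d[2]; u=u*(1+c["k1"]*(u@u)); return (u*K(c)+[c["cx"],c["cy"]]).round(2)
e=get_state()["eef_pos"]; eye=e[:2]-.045*np.array([.709,.705]); print("eye by arm",eye,zt)
for c,n in((S,"S"),(T,"T")): print(n,"eye@arm",proj(c,[*eye,zt]),"pin top(.6455,-.088)",proj(c,[.6455,-.088,.086]),"pin base",proj(c,[.6455,-.088,.055]))
E
```

```text
S eye
 [[142 131 136 144 151 156 159 168 173 172 172 172 172 171 170]
 [179 160 167 172 172 172 172 172 171 171 171 171 171 170 172]
 [172 172 173 172 170 166 164 166 166 169 173 174 172 172 172]
 [172 172 172 168 157 144 142 143 146 153 164 170 172 171 171]
 [172 171 172 155 125 115 121 123 122 117 139 165 172 171 171]
 [171 171 171 151 120 117 121 120 120 109 120 154 169 171 169]
 [170 171 171 161 139 124 124 117 106 101 127 161 170 170 170]
 [170 169 169 169 162 147 147 138 116 129 155 170 170 170 171]
 [168 168 169 170 170 170 170 170 171 171 171 171 169 166 164]
 [170 169 171 170 170 171 172 172 167 163 161 159 152 143 140]
 [171 171 171 170 164 164 161 157 148 139 135 126 122 128 127]]
S stem row now
 [[169 164 163 160 157 151 143 139 131 124 127 132 135 140 142 149]
 [150 141 138 131 123 125 124 122 124 122 135 152 160 167 170 168]
 [125 131 134 137 142 140 126 120 124 120 128 158 170 169 171 169]
 [148 156 160 163 171 155 124 120 123 116 124 154 170 171 170 168]
 [174 175 175 174 174 159 130 118 122 118 137 164 170 171 170 169]
 [177 174 174 173 173 167 153 140 135 139 161 17
[... 2191 characters left out ...]
212 215 215 215 216 214 199 162 136 148 160 175 199 213 216 216]
 [210 215 215 216 215 214 202 168 126 121 144 178 205 215 216 216]
 [210 216 216 215 216 215 210 192 163 153 169 193 211 216 216 215]
 [209 216 216 215 215 216 215 210 202 199 203 209 214 216 216 216]
 [205 214 216 215 215 215 216 216 215 214 215 216 215 216 216 216]
 [192 210 216 217 216 216 216 215 216 216 216 215 215 216 216 216]
 [180 203 215 216 216 216 216 216 215 216 216 216 216 216 216 215]]
eye by arm [ 0.64526794 -0.08857225] 0.09715142884438596
S eye@arm [328.45 249.68] pin top(.6455,-.088) [328.49 252.4 ] pin base [328.19 260.06]
T eye@arm [360.57 153.9 ] pin top(.6455,-.088) [360.   154.48] pin base [358.99 156.21]
```

Both views agree that the eye sits about 2 mm too far along (+0.9, +0.4). I'll shift it by that and lower it past the taper, watching the force.

Call:
{"name": "drive_tool", "arguments": {"targets": [0, 0, 0, -0.0014, -0.0013, 0, 255, 0, 0, 0, -0.0014, -0.0013, 0.002, 255, 0, 0, 0, -0.0014, -0.0013, 0.005, 255, 0, 0, 0, -0.0014, -0.0013, 0.008, 255, 0, 0, 0, -0.0014, -0.0013, 0.011, 255, 0, 0, 0, -0.0014, -0.0013, 0.014, 255, 0, 0, 0, -0.0014, -0.0013, 0.014, 255, 0, 0, 0, -0.0014, -0.0013, 0.014, 255]}}

```text
t: 6.9
eef_pos: [0.6748, -0.0569, 0.0921]
tcp_rot: [-0.0, 0.924, 0.382, -0.0]
wrist_force: [-0.2, -0.7, -4.3]
gripper_width: 0.0198
gripper_force: 29.8
```

Call:
{"name": "drive_tool", "arguments": {"targets": [0, 0, 0, 0, 0, 0.004, 255, 0, 0, 0, 0, 0, 0.008, 255, 0, 0, 0, 0, 0, 0.011, 255, 0, 0, 0, 0, 0, 0.014, 255, 0, 0, 0, 0, 0, 0.016, 255, 0, 0, 0, 0, 0, 0.016, 255]}}

```text
t: 7.5
eef_pos: [0.6745, -0.0569, 0.0758]
tcp_rot: [-0.0, 0.924, 0.382, -0.0]
wrist_force: [0.5, 1.0, -3.6]
gripper_width: 0.0202
gripper_force: 29.8
```

```bash
python3 - <<'E'
from h import *
c=camera("scene"); g=c["color"]; t=camera("top")["color"]
a=cv2.resize(g[220:280,295:355],None,fx=6.5,fy=6.5,interpolation=2); b=cv2.resize(t[125:185,330:390],None,fx=6.5,fy=6.5,interpolation=2)
cv2.imwrite("pics/in.png",np.hstack([a,b])); print(get_state()["wrist_force"])
E
```

```text
[-0.58551131  0.29787128 -2.7348826 ]
```

View pics/in.png

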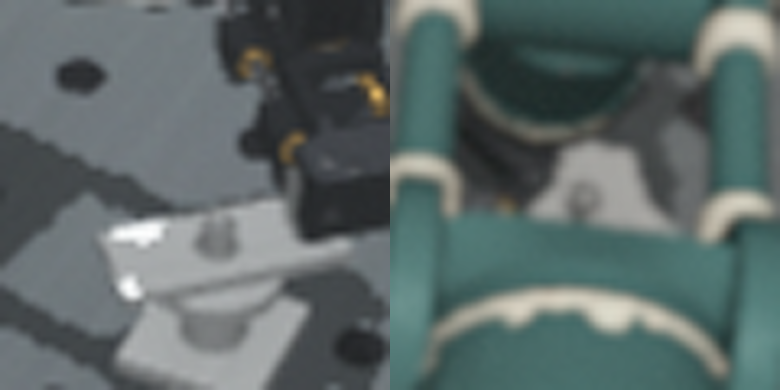

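The pin stands through the eye (left half at (216,235)) and the foot is about 2–3 mm above the seat. I'll lower the rest, check the force, then open.

Call:
{"name": "drive_tool", "arguments": {"targets": [0, 0, 0, 0, 0, 0.001, 255, 0, 0, 0, 0, 0, 0.002, 255, 0, 0, 0, 0, 0, 0.0025, 255, 0, 0, 0, 0, 0, 0.0025, 255]}}

```text
t: 8.0
eef_pos: [0.6748, -0.0569, 0.0738]
tcp_rot: [-0.0, 0.924, 0.382, 0.0]
wrist_force: [-0.3, -0.4, -3.9]
gripper_width: 0.0197
gripper_force: 29.8
```

Call:
{"name": "drive_tool", "arguments": {"targets": [0, 0, 0, 0, 0, 0.001, 255, 0, 0, 0, 0, 0, 0.001, 255, 0, 0, 0, 0, 0, 0.001, 150, 0, 0, 0, 0, 0, 0.001, 80, 0, 0, 0, 0, 0, 0.001, 20, 0, 0, 0, 0, 0, 0.001, 0, 0, 0, 0, 0, 0, 0.001, 0, 0, 0, 0, 0, 0, 0.001, 0, 0, 0, 0, 0, 0, 0.001, 0, 0, 0, 0, 0, 0, 0.001, 0, 0, 0, 0, 0, 0, 0.001, 0, 0, 0, 0, 0, 0, 0.001, 0, 0, 0, 0, 0, 0, 0.001, 0]}}

```text
t: 9.3
eef_pos: [0.6749, -0.0569, 0.0729]
tcp_rot: [-0.0, 0.924, 0.382, 0.0]
wrist_force: [1.0, 0.9, -0.3]
gripper_width: 0.0878
gripper_force: 0.0
```

Call:
{"name": "drive_tool", "arguments": {"targets": [0, 0, 0, 0, 0, -0.02, 0, 0, 0, 0, 0, 0, -0.05, 0, 0, 0, 0, 0, 0, -0.09, 0, 0, 0, 0, 0, 0, -0.13, 0, 0, 0, 0, 0, 0, -0.17, 0, 0, 0, 0, 0, 0, -0.19, 0, 0, 0, 0, 0, 0, -0.19, 0]}}

```text
t: 10.0
eef_pos: [0.6773, -0.0572, 0.2683]
tcp_rot: [0.002, 0.924, 0.382, 0.004]
wrist_force: [0.3, -0.4, 0.8]
gripper_width: 0.0881
gripper_force: 0.0
```

```bash
python3 - <<'E'
from h import *
goal((.457,.1628,.255),113)
c=np.load("top0.npy",allow_pickle=True).item(); P=cloud(c)
# rig direction: plate edge line via the camera-housing and handle; camera housing top only, light part
s=camera("scene"); Q=cloud(s); q=Q[250:275,310:350]; g=cv2.cvtColor(s["color"],6)
sub=Q[235:285,300:360]
for a,b,n in((.105,.13,"ball"),(.06,.068,"foot")):
    m=(sub[...,2]>a)&(sub[...,2]<b); print(n,m.sum(),sub[m].mean(0) if m.any() else "")
m=(sub[...,2]>.0575)&(sub[...,2]<.07); X=sub[m]; A=np.c_[X[:,:2]-X[:,:2].mean(0),np.ones(len(X))]; print("foot plane",np.linalg.lstsq(A,X[:,2],rcond=None)[0])
cv2.imwrite("pics/hung.png",cv2.resize(s["color"][220:290,290:370],None,fx=7,fy=7,interpolation=2))
E
```

```text
row [ 0.0097  0.0079 -2.7582] [-0.0004 -0.3115  0.0111]
ball 55 [ 0.67724831 -0.06319836  0.11769295]
foot 291 [ 0.6464197  -0.09382191  0.06314952]
foot plane [-0.00401545  0.01265243  0.06260744]
```

View pics/hung.png

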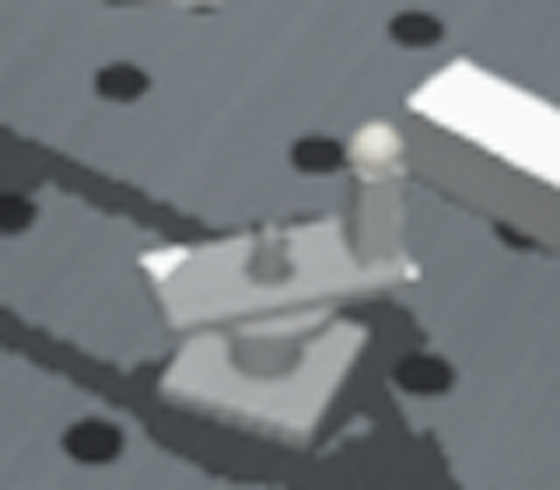

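The target hangs flat on the seat with the pin through the eye: foot top at z = 0.063, ball at (377,147). Next is the mirror.

Call:
{"name": "drive_tool", "arguments": {"targets": [0, 0, -0.14, 0, -0.01, 0.006, 0, 0, 0, -0.28, 0, -0.03, 0.006, 0, 0, 0, -0.42, 0, -0.05, 0.006, 0, 0, 0, -0.56, 0, -0.07, 0.006, 0, 0, 0, -0.7, 0, -0.09, 0.006, 0, 0, 0, -0.84, 0, -0.11, 0.006, 0, 0, 0, -0.98, 0, -0.13, 0.006, 0, 0, 0, -1.12, 0, -0.15, 0.006, 0, 0, 0, -1.26, 0, -0.17, 0.006, 0, 0, 0, -1.4, 0, -0.19, 0.006, 0, 0, 0, -1.54, 0, -0.21, 0.006, 0, 0, 0, -1.68, 0, -0.23, 0.006, 0, 0, 0, -1.82, 0, -0.25, 0.006, 0, 0, 0, -1.96, 0, -0.27, 0.006, 0, 0, 0, -2.1, 0, -0.285, 0.006, 0, 0, 0, -2.24, 0, -0.3, 0.006, 0, 0, 0, -2.38, 0, -0.311, 0.006, 0, 0, 0, -2.52, 0, -0.311, 0.006, 0, 0, 0, -2.66, 0, -0.311, 0.006, 0, 0, 0, -2.758, 0, -0.311, 0.006, 0]}}

```text
t: 12.05
eef_pos: [0.4535, 0.1628, 0.2539]
tcp_rot: [-0.002, -0.202, 0.979, -0.0]
wrist_force: [0.0, 0.2, -0.6]
gripper_width: 0.0882
gripper_force: 0.0
```

```bash
python3 - <<'E'
from h import *
s=get_state(); print(s["eef_pos"],s["joint_positions"]); goal((.457,.1628,.17),113)
# rig direction and mirror centre refined, from the first top view
c=np.load("top0.npy",allow_pickle=True).item(); P=cloud(c)
def fit(u0,u1,v0,v1,a,b,n):
    q=P[v0:v1,u0:u1]; m=(q[...,2]>a)&(q[...,2]<b); X=q[m][:,:2]; r=cv2.minAreaRect((X*1000).astype(np.float32))
    w=np.linalg.eigh(np.cov(X.T))[1][:,1]; print(n,len(X),X.mean(0).round(4),np.round(r[0],1),np.round(r[1],1),r[2],np.degrees(np.arctan2(w[1],w[0]))); return X
fit(262,305,195,240,.2,.23,"handle top"); fit(262,305,195,240,.155,.166,"plate top"); fit(180,232,230,262,.132,.145,"cam")
d=np.array([[.3603,.3902]])-[.457,.1628]; print(np.degrees(np.arctan2(d[0,1],d[0,0])))
E
```

```text
[0.45345816 0.16275356 0.25391371] [ 2.92743172e-01 -1.14553054e-01  1.98091082e+00  2.16254173e-04
  1.27989160e+00 -1.68459282e+00]
row [ 0.0007 -0.0046  0.0051] [-0.0037 -0.0014  0.0839]
handle top 54 [0.4553 0.1638] [455.5 164.3] [35.5 10.1] 22.273544311523438 -157.9058559683986
plate top 74 [0.4575 0.1598] [457.4 160.8] [94.   7.5] 22.76523208618164 -157.34941639410872
cam 427 [0.3586 0.3953] [359.9 391.3] [48.2 90.2] 23.10464859008789 110.78067161977997
113.03722868327974
```

Call:
{"name": "drive_tool", "arguments": {"targets": [0, 0, 0.005, -0.0025, 0, 0.02, 0, 0, 0, 0.005, -0.0025, 0, 0.05, 0, 0, 0, 0.005, -0.0025, 0, 0.075, 0, 0, 0, 0.005, -0.0025, 0, 0.084, 0, 0, 0, 0.005, -0.0025, 0, 0.084, 0, 0, 0, 0.005, -0.0025, 0, 0.084, 200, 0, 0, 0.005, -0.0025, 0, 0.084, 255, 0, 0, 0.005, -0.0025, 0, 0.084, 255, 0, 0, 0.005, -0.0025, 0, 0.084, 255, 0, 0, 0.005, -0.0025, 0, 0.084, 255, 0, 0, 0.005, -0.0025, 0, 0.084, 255, 0, 0, 0.005, -0.0025, 0, 0.084, 255, 0, 0, 0.005, -0.0025, 0, 0.084, 255, 0, 0, 0.005, -0.0025, 0, 0.084, 255, 0, 0, 0.005, -0.0025, 0, 0.084, 255], "newtons": 25}}

```text
t: 13.55
eef_pos: [0.4573, 0.1641, 0.1729]
tcp_rot: [-0.0, -0.197, 0.98, 0.0]
wrist_force: [0.0, -0.3, -1.6]
gripper_width: 0.0103
gripper_force: 0.0
```

Call:
{"name": "drive_tool", "arguments": {"targets": [0, 0, 0, 0, 0, 0.002, 255, 0, 0, 0, 0, 0, 0.002, 255, 0, 0, 0, 0, 0, 0.002, 255, 0, 0, 0, 0, 0, 0.002, 255, 0, 0, 0, 0, 0, 0.002, 255]}}

```text
t: 14.05
eef_pos: [0.4575, 0.1641, 0.1728]
tcp_rot: [0.0, -0.197, 0.98, 0.0]
wrist_force: [-4.0, -2.0, 11.5]
gripper_width: 0.0095
gripper_force: 25.0
```

```bash
python3 - <<'E'
from h import *
s=get_state(); print(s["eef_pos"],s["wrist_force"],s["wrist_torque"],s["gripper_force"]); goal(s["eef_pos"],33.7,s)
E
```

```text
[0.4574738  0.16407328 0.17278988] [-4.02819058 -1.96925139 11.51747903] [-0.20063134  0.70234026 -0.02486615] 24.999908851459622
row [4.0000e-04 2.0000e-04 1.3789e+00] [0. 0. 0.]
```

Call:
{"name": "drive_tool", "arguments": {"targets": [0, 0, 0, 0, 0, -0.0015, 255, 0, 0, 0.1, 0, -0.0001, -0.0015, 255, 0, 0, 0.2, 0, -0.0002, -0.0015, 255, 0, 0, 0.3, 0, -0.0003, -0.0015, 255, 0, 0, 0.4, 0.0001, -0.0004, -0.0015, 255, 0, 0, 0.4, 0.0001, -0.0004, -0.0015, 255], "newtons": 30}}

```text
t: 14.65
eef_pos: [0.4576, 0.163, 0.1728]
tcp_rot: [0.0, 0.002, 1.0, -0.0]
wrist_force: [-1.3, -4.4, 4.9]
gripper_width: 0.0102
gripper_force: 30.0
```

Call:
{"name": "drive_tool", "arguments": {"targets": [0, 0, 0.1, 0, 0, 0, 255, 0, 0, 0.2, 0, -0.0002, 0, 255, 0, 0, 0.3, 0.0001, -0.0003, 0, 255, 0, 0, 0.4, 0.0002, -0.0004, 0, 255, 0, 0, 0.5, 0.0003, -0.0005, 0, 255, 0, 0, 0.6, 0.0003, -0.0006, 0, 255, 0, 0, 0.7, 0.0004, -0.0006, 0, 255, 0, 0, 0.8, 0.0005, -0.0007, 0, 255, 0, 0, 0.9, 0.0006, -0.0008, 0, 255, 0, 0, 0.96, 0.0007, -0.0008, 0, 255, 0, 0, 0.979, 0.0008, -0.0008, 0, 255, 0, 0, 0.979, 0.0008, -0.0008, 0, 255, 0, 0, 0.979, 0.0008, -0.0008, 0, 255, 0, 0, 0.979, 0.0008, -0.0008, 0, 255]}}

```text
t: 16.05
eef_pos: [0.4565, 0.1609, 0.1728]
tcp_rot: [0.001, 0.47, 0.883, -0.002]
wrist_force: [-2.7, -8.6, 7.0]
gripper_width: 0.0097
gripper_force: 30.0
```

```bash
python3 - <<'E'
from h import *
s=get_state(); print(s["eef_pos"],s["wrist_force"],s["wrist_torque"],s["gripper_force"]); goal(s["eef_pos"],33.7,s)
for n in("scene","top"):
    c=camera(n); P=cloud(c); q=P[140:250,230:340].reshape(-1,3)
    ok=(np.hypot(q[:,0]-.457,q[:,1]-.163)<.06)
    for a,b in((.152,.166),(.08,.15)):
        X=q[ok&(q[:,2]>a)&(q[:,2]<b)][:,:2]
        if len(X)>10:
            l=cv2.fitLine((X*1000).astype(np.float32),cv2.DIST_HUBER,0,.01,.01).ravel(); print(n,a,len(X),np.degrees(np.arctan2(l[1],l[0])),l[2:], np.round(cv2.minAreaRect((X*1000).astype(np.float32))[1:][0],1))
c=camera("scene"); cv2.imwrite("pics/mir.png",cv2.resize(c["color"][110:300,240:380],None,fx=3,fy=3,interpolation=2))
E
```

```text
[0.4564652  0.16093527 0.17284414] [-2.73775711 -8.64234444  6.97694996] [-1.28007459  0.29034212  0.14473329] 30.020987461321056
row [-0.0025  0.0027  0.0034] [0. 0. 0.]
scene 0.152 26 -54.23072 [467.0418  140.16934] [11.2 60.2]
scene 0.08 77 -54.235252 [463.3195  141.42896] [  9.7 106.3]
```

View pics/mir.png

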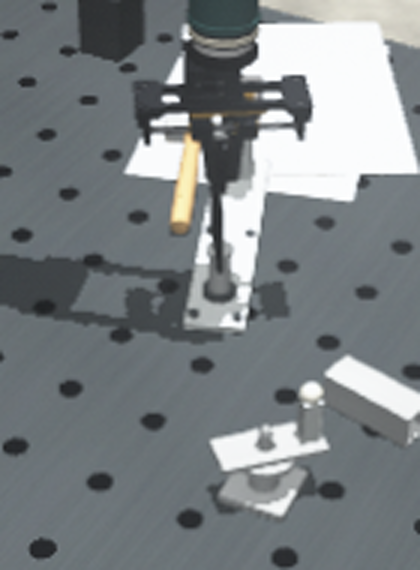

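The view shows the gripper holding the handle, with the mirror nearly edge-on at about (220,235) and the target undisturbed at (268,455). I'll check the mirror plate's angle once more, without its end face.

```bash
python3 - <<'E'
from h import *
X=[]
for _ in range(3):
    P=cloud(camera("scene")); q=P[140:250,230:340].reshape(-1,3)
    X.append(q[(np.hypot(q[:,0]-.457,q[:,1]-.163)<.06)&(q[:,2]>.08)&(q[:,2]<.158)])
X=np.vstack(X)[:,:2]-[.4556,.164]
a=np.radians(-56.1); s=X@[np.cos(a),np.sin(a)]; n=X@[-np.sin(a),np.cos(a)]
for lo in range(-50,60,10):
    k=(s*1000>=lo)&(s*1000<lo+10)
    if k.any(): print(lo,k.sum(),np.round(1000*np.percentile(n[k],[5,25,50,75,95]),1))
E
```

```text
-50 10 [-7.5 -7.3 -7.3 -7.2 -7. ]
-20 19 [-7.2 -7.1 -6.9 -6.8 -6.7]
-10 39 [-7.7 -7.4 -7.3 -7.1 -6.9]
0 1 [-7.8 -7.8 -7.8 -7.8 -7.8]
10 4 [-14.4 -10.6  -4.2   2.5   7.2]
20 43 [-7.2 -6.9 -6.8 -6.5 -0.4]
30 22 [-7.4 -7.2 -7.1 -7.  -6.8]
40 75 [-5.6 -5.2 -4.9 -2.  -1.5]
50 39 [-6.  -5.5 -2.6 -2.3 -1.9]
```

The plate's face fits at −56.1°, the same as the tool. The sight line therefore points to about −45.0°, and the ball bears about −45°. I'm handing in.

```bash
python3 -c "
from plant import sign_off,get_state
s=get_state();print(s['t'],s['gripper_force']);print(sign_off())"
```

```text
16.35 30.020987545140088
the job is handed in; nothing more can be done
None
```

I handed the job in at 16.35 s: the target hangs flat on the post, let go, and the gripper holds the mirror (30 N) with its sight line within about 0.5° of the ball by my measurements. The sign-off gave no verdict.

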